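# Post the key case through the return box flap

## Task

A key case has been left lying on the feed shelf of the key return box. With the fingertips, push it gently along the shelf and in through the swinging flap until it drops into the box, then draw back so that the flap swings fully shut. Do not grip or lift the case, and leave the bowl, the tumbler and the stapler where they stand.

Things in the scene. Friction and masses are not known exactly. Their poses are not given: they have to be found in the camera images.
- drop_box: White steel key return box, fixed to the desk. Origin on the desk under the middle of the flap; x points inwards through the flap, y left when looking in, z up. In front of the flap is a level feed shelf without rims, 90 mm above the desk, 230 mm wide (y -115 to 115), from x = -180 to the flap (x = 0). Behind it the hollow box: floor at z = 4, back wall at x = 170, clear roof with top at z = 160
- opening (a point): Centre of the opening in the box's upright front face, which is 5 mm thick, 230 mm wide, z 90 to 160 mm: the opening is 110 mm wide (drop_box y -55 to 55) and 64 mm high (z 90 to 154), closed by the flap
- sill_end (a point): Middle of the inner edge of the sill: the shelf runs on level through the opening to here, 25 mm past the flap, then ends in a sheer drop. What is pushed until its middle is past this edge tips and falls in by itself
- case_center (a point): Centre (half-way up) of the loose key case: a flat black plastic block with a paper label, 84 mm long (its x), 58 mm wide (its y), 24 mm high, about 0.14 kg. It lies flat on the feed shelf, roughly lengthwise to the opening but turned, and off to one side, sometimes too far to pass the opening straight ahead
- flap (a joint): Steel flap, 106 mm wide, 63 mm high, 2 mm thick, about 90 g, hinged along its top edge (drop_box x = 0, z = 156 mm). Radians: 0 = hanging shut (lower edge 3 mm above the shelf), grows as the lower edge swings inwards, at most 1.4; it cannot swing outwards. It falls shut by its own weight; less than 1 N at the lower edge opens it
- flap_edge (a point): Middle of the flap's lower edge
- bowl: Small white ceramic bowl, 84 mm across, 45 mm high, standing on the desk beside the box; origin at the centre of its underside. Not to be disturbed
- tumbler: Grey plastic tumbler, 72 mm across, 95 mm high, on the desk beside the box; origin at the centre of its underside. Not to be disturbed
- stapler: Stapler, 125 mm long (its x), 34 mm wide, about 55 mm high, on the desk beside the box; origin at the centre of its underside. Not to be disturbed
- key_case: The same key case: origin at the centre of its underside, x along its length, y across, z up

How it is judged:
On the way, in this order (a step that is already met when the one before it is completed fails the run):
1. the key case, still lying at shelf height, pushes the flap open (value of joint flap above 0.3 rad and x of case_center in the frame of drop_box above -0.045 m and z of case_center in the frame of drop_box above 0.085 m), for 0.05 s.
2. the key case has dropped into the box (x of case_center in the frame of drop_box between 0.028 and 0.172 m and z of case_center in the frame of drop_box between 0 and 0.065 m and y of case_center in the frame of drop_box between -0.11 and 0.11 m), for 0.1 s.
At the end, for the whole second after the job is handed in: The key case rests inside the box (centre between the sill and the back wall, less than 65 mm above the desk), the flap hangs shut (within 0.06 rad), and the bowl, tumbler and stapler are within 20 mm of where they stood (all of step 2 and value of joint flap below 0.06 rad and linear speed of key_case below 0.02 m/s and distance of each of bowl, tumbler, stapler from where it was at the start of the episode below 0.02 m); the robot touches nothing.
It fails at once if the key case is lifted (centre more than 20 mm above its place on the shelf) (height (world z) of case_center above 0.122 m).
It fails at once if the key case is gripped or rammed (finger force on it over 20 N) (contact force between the fingers and key_case above 20 N).
It fails at once if a bystander is pushed more than 20 mm or tipped (distance of any of bowl, tumbler, stapler from where it was at the start of the episode above 0.02 m or angle between any of bowl, tumbler, stapler's own z axis and vertical above 0.4 rad).
It also fails if it takes over 50 s, if anything falls off the work surface, if the arm or the gripper's body presses on something with over 40 N, if the wrist force passes 120 N, or if a joint passes its speed limit or range.

## Robot

A 6-joint arm with a two-finger parallel gripper is mounted at the origin on the work surface. World frame = base frame: x ahead of the robot, y to its left, z up, the work surface at z = 0. Lengths are in m, angles in rad, forces in N, time in s.
With the tool pointing down it reaches from about 0.375 to 0.9 m from the base axis. Payload 3.1 kg.
Tool frame: the origin (TCP) lies midway between the tips of the shut fingers; the grasp point (between the pads) lies 19 mm behind it (manip.grasp_offset is the distance from the TCP to the grasp point, in m); z points along the fingers, y is the line along which they close (so a half turn about z gives the same grasp; the last joint's range is limited). The gripper opens to 85 mm and grips with 20 to 120 N. Pads are 22 mm wide; open, the fingers measure 114 mm over their backs; the gripper's body (76 mm by 85 mm) begins 54 mm behind the grasp point. The pads swing forward as they close: fully open they stand 13 mm farther back than shut.
Start: joints at [-0.178, 0.527, 1.433, -0, 1.181, -0.178], TCP at [0.625, 0, 0.231] pointing down, gripper open.
Joint ranges: [-3.08, 3.08], [-0.75, 2.2], [0.22, 2.44], [-1.43, 4.57], [0, 2.65], [-2.85, 2.85]. Speed limits (rad/s): [2.79, 2.79, 3.14, 3.14, 3.14, 3.14].

## Interface

Orientations are given as a unit quaternion [x, y, z, w].
In Python, from station import sensors, cams, order, manip gives the robot as it stands.
- The arm moves only by the tool move_arm, never from a script. Its argument "targets" is a list of rows, each an object of numbers: "dx", "dy", "dz": the shift along the world's x, y, z normalised to -1 to 1, where 1 is 25 mm; "rx", "ry", "rz": the turn, a rotation vector about the world's x, y, z normalised to -1 to 1, where 1 is 30 degrees. A call has exactly 10 rows; each row shifts and turns the commanded pose from where the row before left it; what a row does not reach is not made up. A row lasts 1/8 s, in which the tool goes at most 62.5 mm and 10.7 degrees, less where a joint would pass 70% of its speed; a pose out of reach is approached as far as the arm can. A call with a number of a shift or a turn outside -1 to 1 is refused whole. A call with a gripper value outside its range is refused whole. "claw" is the opening in per cent of the stroke, from 0 (shut) to 100 (fully open), set as the call begins (left out, the last holds). The fingers move at their own pace and stop on an object; "newtons" is the grip in N (left out, the last holds). Time passes only in rows, so rows that do not move let the fingers close, or fill a call up. It gives the time, the measured TCP pose, the force, the opening and the grip force at its end, in the units of the state.
- sensors.sense(): the state, without advancing time (a new reading comes with each control period).
- cams.snapshot(name): name is "scene" or "side" or "wrist"; returns the picture (480x640x3 uint8, red, green, blue); there is no depth.
- cams.camera_model(name): a dict with "fx", "fy", "cx", "cy" (pixels), "extrinsics" (4x4, takes a point from world to camera coordinates). Camera axes: x right, y down, z forward; pixel columns grow to the right and rows downward; lengths in m; the calibration is good to about 2 mm. A picture is of the moment at which its call begins: read the wrist's pose just before it. camera_model takes no time and is no camera call; for the wrist camera it gives the pose at the moment of the call.
- order.sign_off(): hands the job in; it is judged then, once.
The state is a dict: "t": time; "q": joint angles; "qd": joint speeds; "tau": joint torques, N m; "tcp_pos": TCP position; "tool_rot": TCP orientation; "force": force on the tool from outside, world axes, zero at the start; "ft_torque": the same for the moment, N m; "finger_gap": opening from 0.0 (shut) to 1.0 (fully open); "gripper_force": force on a finger pad.
Only numpy, scipy, OpenCV 4.12 (cv2) and the standard library are available. Lean on these libraries where they do the work, as an engineer would, in place of code of your own. Each camera call takes 0.05 s, during which the arm holds its last target. There are 200 camera calls.

## Working session

There is one attempt and no reset: what is moved stays moved. The work goes in short steps, Python scripts to look and compute and a tool call to move; the robot and the scene stay as the last step left them, time stands still between calls to the robot, and variables do not carry over. Pictures are saved under pics/ and viewed, at most 10 in all, crops included, and the job is handed in when it is done.

Besides the shell and the picture viewer there is one more tool, called after "Request:" as name(argument=value, ...) on one line, values as JSON. move_arm: Moves the arm, as the interface text tells. Scaled input: -1 to 1 covers 25 mm each way for a shift and 30 degrees each way for a turn. Its arguments: {"type":"object","properties":{"targets":{"type":"array"},"claw":{"type":"number"},"newtons":{"type":"number"}},"required":["targets"]}

```bash
mkdir -p pics; python3 - <<'E'
from station import sensors,cams
import cv2
for n in("scene","side"):
    cv2.imwrite(f"pics/{n}0.png",cams.snapshot(n)[:,:,::-1])
    m=cams.camera_model(n);print(n,m)
s=sensors.sense();print(s["t"],s["tcp_pos"],s["tool_rot"])
E
```

```text
scene {'fx': 580.8727788886268, 'fy': 580.8727788886268, 'cx': 315.02964110212923, 'cy': 249.89594231898286, 'extrinsics': array([[ 8.14715748e-01,  5.79859971e-01, -8.14940891e-04,
        -5.11229594e-01],
       [ 4.04145856e-01, -5.68840328e-01, -7.16300780e-01,
        -1.30803463e-01],
       [-4.15817721e-01,  5.83252171e-01, -6.97791178e-01,
         1.37234506e+00],
       [ 0.00000000e+00,  0.00000000e+00,  0.00000000e+00,
         1.00000000e+00]])}
side {'fx': 515.0499607171556, 'fy': 515.0499607171556, 'cx': 325.76162850241263, 'cy': 243.57874379026663, 'extrinsics': array([[-0.99753056, -0.07012131,  0.00397275,  0.58729626],
       [-0.05484832,  0.74243316, -0.66767108,  0.06116787],
       [ 0.04386847, -0.66624021, -0.7444458 ,  1.01578152],
       [ 0.        ,  0.        ,  0.        ,  1.        ]])}
0.1 [6.24354839e-01 1.54671989e-04 2.30417633e-01] [ 7.07105952e-01  7.07106911e-01 -5.58324853e-04 -8.23386206e-04]
```

View pics/scene0.png

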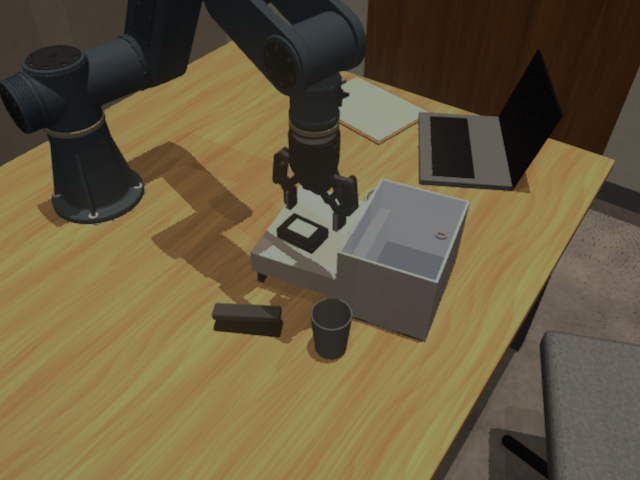

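View pics/side0.png

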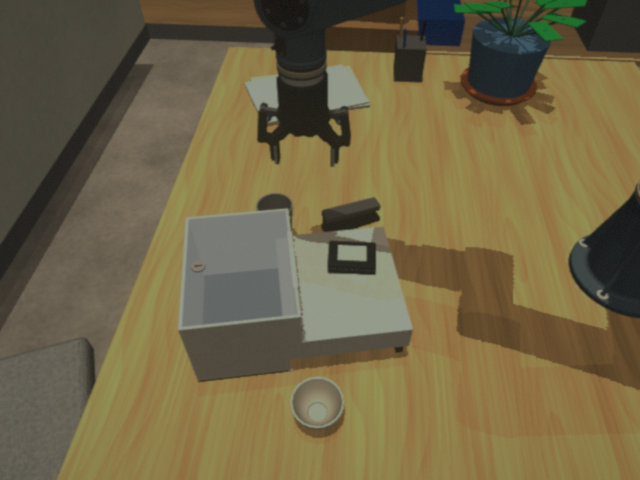

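Both views show the box opening towards the robot, with the case on the shelf at side (352,257), on the tumbler/stapler side. I'll enlarge the side view to read points.

```bash
python3 - <<'E'
import cv2
i=cv2.imread("pics/side0.png")[200:390,175:435]
cv2.imwrite("pics/sidec.png",cv2.convertScaleAbs(cv2.resize(i,None,fx=3,fy=3,interpolation=cv2.INTER_CUBIC),alpha=1.3))
E
```

```text
(no output)
```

View pics/sidec.png

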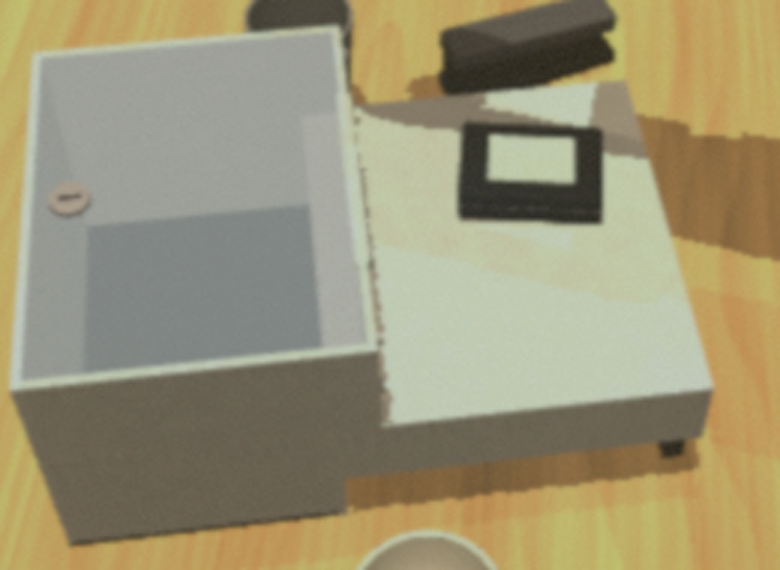

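```bash
cat > h.py <<'E'
import numpy as np
from station import cams
def px2w(n,u,v,z):
    m=cams.camera_model(n);E=m["extrinsics"];R,t=E[:3,:3],E[:3,3]
    d=R.T@np.array([(u-m["cx"])/m["fx"],(v-m["cy"])/m["fy"],1]);c=-R.T@t
    return c+d*(z-c[2])/d[2]
def proj(n,p):
    m=cams.camera_model(n);c=m["extrinsics"]@np.append(p,1)
    return c[0]/c[2]*m["fx"]+m["cx"],c[1]/c[2]*m["fy"]+m["cy"]
E
python3 - <<'E'
from h import *
P=lambda u,v,z:px2w("side",u/3+175,v/3+200,z)[:2]
sh=[P(628,83,.09),P(712,388,.09)];top=[P(36,55,.16),P(14,388,.16),P(378,350,.16),P(338,28,.16)]
cs=[P(466,124,.114),P(602,129,.114),P(601,210,.114),P(460,208,.114)]
for q in(sh,top,cs):
    print(np.round(q,3),[round(float(np.linalg.norm(np.array(q[i])-q[(i+1)%len(q)])),3) for i in range(len(q))])
m=np.mean(sh,0);d=sh[1]-sh[0];yaw=np.arctan2(-d[0],d[1]);
d2=top[1]-top[0];d3=top[2]-top[3];d4=top[3]-top[0]
print("yaws",[np.degrees(np.arctan2(-e[0],e[1])) for e in(d,d2,d3)],np.degrees(np.arctan2(-d4[1],-d4[0])))
f=(top[2]+top[3])/2;print("front mid",f,"shelf edge mid",m)
c=np.mean(cs,0);print("case",c,[np.degrees(np.arctan2(*(a-b)[::-1])) for a,b in((cs[0],cs[1]),(cs[3],cs[2]))])
yw=np.arctan2(f[1]-m[1],f[0]-m[0]);print(np.degrees(yw),np.linalg.norm(f-m))
for y in(yaw,yw):
    ux=np.array([np.cos(y),np.sin(y)]);uy=np.array([-ux[1],ux[0]]);o=m+.18*ux
    print("o",o,"case in box",(c-o)@ux,(c-o)@uy)
E
```

```text
[[ 0.479 -0.007]
 [ 0.435  0.216]] [0.226, 0.226]
[[0.825 0.064]
 [0.78  0.285]
 [0.608 0.251]
 [0.655 0.029]] [0.226, 0.175, 0.227, 0.174]
[[0.577 0.057]
 [0.496 0.055]
 [0.497 0.117]
 [0.576 0.122]] [0.081, 0.062, 0.08, 0.064]
yaws [np.float64(11.06451445585944), np.float64(11.581728566161726), np.float64(11.786343126833632)] 11.576747183027715
front mid [0.63137812 0.13982625] shelf edge mid [0.45679162 0.10445038]
case [0.53655264 0.08791942] [np.float64(1.387454089808835), np.float64(3.1606870784139964)]
11.454563530624977 0.17813449145206584
o [0.63344573 0.13899493] case in box -0.10489413185415077 -0.03153094199623988
o [0.63320647 0.14019672] case in box -0.10511052186239628 -0.03204150117253103
```

Box: origin (0.633, 0.140), yaw 11.5°. The sizes check out (shelf 226 mm, box front 227 mm). The case is at box (-0.105, -0.032), turned about -9.5° relative to the box. I'll first push it sideways with two spread fingertips, which squares it up, and then push it in.

Request:
move_arm(targets=[{"dx":-0.75,"dy":0.28,"rz":0.1},{"dx":-0.75,"dy":0.28,"rz":0.1},{"dx":-0.75,"dy":0.28,"rz":0.1},{"dx":-0.75,"dy":0.28,"rz":0.083},{"dz":-0.7},{"dz":-0.7},{"dz":-0.7},{"dz":-0.7},{"dz":-0.7},{}], claw=50)

```text
schema error: expected keys dx, dy, dz, rx, ry, rz
```

```bash
python3 - <<'E'
from h import *
import cv2
a=cams.snapshot("side")[170:370,200:440,::-1]
cv2.imwrite("pics/s1.png",cv2.convertScaleAbs(cv2.resize(a,None,fx=3,fy=3,interpolation=cv2.INTER_CUBIC),alpha=1.4))
E
```

```text
(no output)
```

View pics/s1.png

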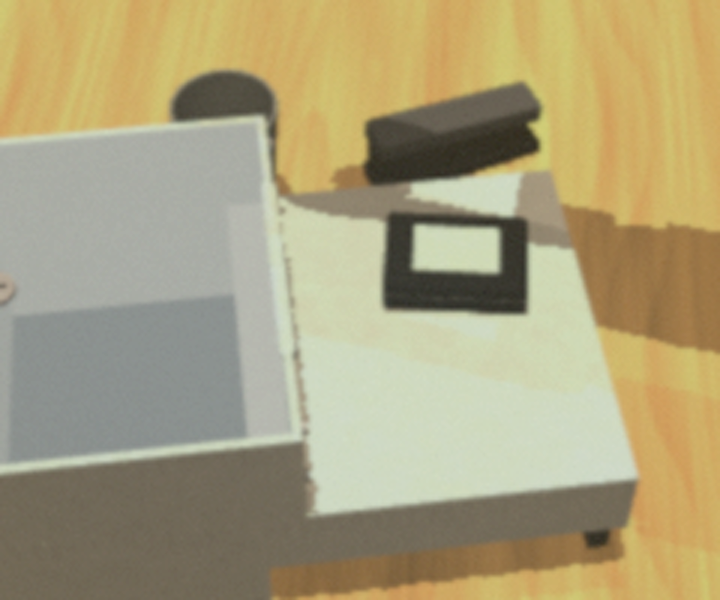

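The move was refused because every row needs all six keys, so the picture shows nothing moved: the case is still at crop (456,262).

Request:
move_arm(targets=[{"dx":-0.75,"dy":0.28,"dz":0,"rx":0,"ry":0,"rz":0.1},{"dx":-0.75,"dy":0.28,"dz":0,"rx":0,"ry":0,"rz":0.1},{"dx":-0.75,"dy":0.28,"dz":0,"rx":0,"ry":0,"rz":0.1},{"dx":-0.75,"dy":0.28,"dz":0,"rx":0,"ry":0,"rz":0.083},{"dx":0,"dy":0,"dz":-0.7,"rx":0,"ry":0,"rz":0},{"dx":0,"dy":0,"dz":-0.7,"rx":0,"ry":0,"rz":0},{"dx":0,"dy":0,"dz":-0.7,"rx":0,"ry":0,"rz":0},{"dx":0,"dy":0,"dz":-0.7,"rx":0,"ry":0,"rz":0},{"dx":0,"dy":0,"dz":-0.7,"rx":0,"ry":0,"rz":0},{"dx":0,"dy":0,"dz":0,"rx":0,"ry":0,"rz":0}], claw=50)

```text
t: 1.4
tcp_pos: [0.5487, 0.0282, 0.1424]
tool_rot: [0.633, 0.774, -0.001, -0.002]
force: [0.2, -0.6, 0.1]
finger_gap: 0.499
gripper_force: 0.0
```

```bash
python3 - <<'E'
from h import *
import cv2
a=cams.snapshot("side")[170:370,200:440,::-1]
cv2.imwrite("pics/s2.png",cv2.convertScaleAbs(cv2.resize(a,None,fx=3,fy=3,interpolation=cv2.INTER_CUBIC),alpha=1.4))
E
```

```text
(no output)
```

View pics/s2.png

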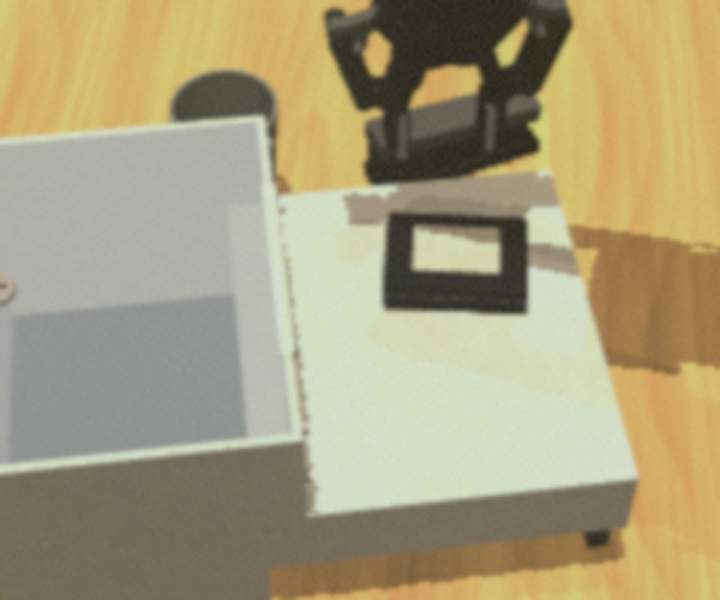

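The fingers are clear of the case, with tips at crop (403,160) and (490,150), and in line with the box. Next I go down and push along box +y.

Request:
move_arm(targets=[{"dx":0,"dy":0,"dz":-0.6,"rx":0,"ry":0,"rz":0},{"dx":0,"dy":0,"dz":-0.6,"rx":0,"ry":0,"rz":0},{"dx":0,"dy":0,"dz":-0.55,"rx":0,"ry":0,"rz":0},{"dx":-0.06,"dy":0.3,"dz":0,"rx":0,"ry":0,"rz":0},{"dx":-0.06,"dy":0.3,"dz":0,"rx":0,"ry":0,"rz":0},{"dx":-0.06,"dy":0.3,"dz":0,"rx":0,"ry":0,"rz":0},{"dx":-0.06,"dy":0.3,"dz":0,"rx":0,"ry":0,"rz":0},{"dx":-0.06,"dy":0.3,"dz":0,"rx":0,"ry":0,"rz":0},{"dx":-0.06,"dy":0.3,"dz":0,"rx":0,"ry":0,"rz":0},{"dx":-0.06,"dy":0.3,"dz":0,"rx":0,"ry":0,"rz":0}], claw=50)

```text
t: 2.7
tcp_pos: [0.5396, 0.0809, 0.1003]
tool_rot: [0.633, 0.774, 0.0, 0.0]
force: [0.8, -1.8, 1.8]
finger_gap: 0.501
gripper_force: 0.9
```

```bash
python3 - <<'E'
from h import *
import cv2
a=cams.snapshot("side")[170:370,200:440,::-1]
cv2.imwrite("pics/s3.png",cv2.convertScaleAbs(cv2.resize(a,None,fx=3,fy=3,interpolation=cv2.INTER_CUBIC),alpha=1.4))
E
```

```text
(no output)
```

View pics/s3.png

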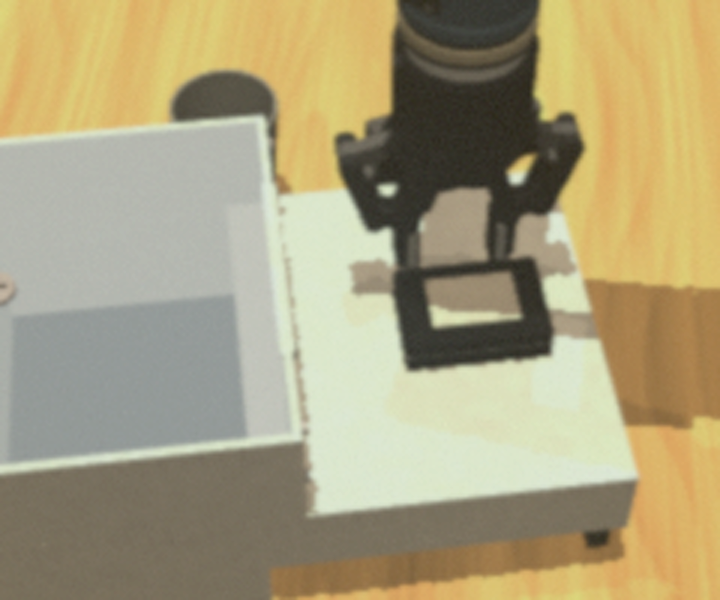

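The case is now squared up with the box and touching both tips. Its top corners are at about (394,270), (533,258), (551,342) and (403,357). Next I compute its position.

```bash
cat >> h.py <<'E'
y=np.radians(11.5);UX=np.array([np.cos(y),np.sin(y)]);UY=np.array([-UX[1],UX[0]]);O=np.array([.633,.140])
B=lambda p:np.round([(np.array(p)[:2]-O)@UX,(np.array(p)[:2]-O)@UY],4)
W=lambda a,b:np.round(O+a*UX+b*UY,4)
E
python3 - <<'E'
from h import *
c=[px2w("side",u/3+200,v/3+170,.114) for u,v in((394,270),(533,258),(551,342),(403,357))]
for p in c:print(B(p))
print(B(np.mean(c,0)),"tcp",B([.5396,.0809]),"back",W(-.145,-.07),W(-.195,0))
E
```

```text
[-0.0671 -0.0265]
[-0.1483 -0.0253]
[-0.1462  0.036 ]
[-0.0635  0.0358]
[-0.1063  0.005 ] tcp [-0.1033 -0.0393] back [0.5049 0.0425] [0.4419 0.1011]
```

Request:
move_arm(targets=[{"dx":0.16,"dy":-0.78,"dz":0,"rx":0,"ry":0,"rz":0},{"dx":0,"dy":0,"dz":1,"rx":0,"ry":0,"rz":0},{"dx":0,"dy":0,"dz":1,"rx":0,"ry":0,"rz":0.333},{"dx":-0.46,"dy":0.27,"dz":0,"rx":0,"ry":0,"rz":0.333},{"dx":-0.46,"dy":0.27,"dz":0,"rx":0,"ry":0,"rz":0.333},{"dx":-0.46,"dy":0.27,"dz":0,"rx":0,"ry":0,"rz":0.333},{"dx":-0.46,"dy":0.27,"dz":0,"rx":0,"ry":0,"rz":0.333},{"dx":-0.46,"dy":0.27,"dz":0,"rx":0,"ry":0,"rz":0.333},{"dx":-0.46,"dy":0.27,"dz":0,"rx":0,"ry":0,"rz":0.333},{"dx":-0.46,"dy":0.27,"dz":0,"rx":0,"ry":0,"rz":0.333}], claw=50)

```text
t: 4.0
tcp_pos: [0.4628, 0.1073, 0.1499]
tool_rot: [-0.015, 1.0, 0.0, -0.0]
force: [0.5, -0.7, -0.2]
finger_gap: 0.499
gripper_force: 0.0
```

Request:
move_arm(targets=[{"dx":0,"dy":0,"dz":0,"rx":0,"ry":0,"rz":0.333},{"dx":0,"dy":0,"dz":0,"rx":0,"ry":0,"rz":0},{"dx":0,"dy":0,"dz":0,"rx":0,"ry":0,"rz":0},{"dx":0,"dy":0,"dz":0,"rx":0,"ry":0,"rz":0},{"dx":0,"dy":0,"dz":0,"rx":0,"ry":0,"rz":0},{"dx":0,"dy":0,"dz":0,"rx":0,"ry":0,"rz":0},{"dx":0,"dy":0,"dz":0,"rx":0,"ry":0,"rz":0},{"dx":0,"dy":0,"dz":0,"rx":0,"ry":0,"rz":0},{"dx":0,"dy":0,"dz":0,"rx":0,"ry":0,"rz":0},{"dx":0,"dy":0,"dz":0,"rx":0,"ry":0,"rz":0}], claw=50)

```text
t: 5.25
tcp_pos: [0.4629, 0.1083, 0.15]
tool_rot: [-0.099, 0.995, 0.0, -0.0]
force: [0.0, 0.0, -0.7]
finger_gap: 0.5
gripper_force: 0.0
```

```bash
python3 - <<'E'
from h import *
from station import sensors
from scipy.spatial.transform import Rotation as R
import cv2
s=sensors.sense();print(s["tcp_pos"],B(s["tcp_pos"]),R.from_quat(s["tool_rot"]).as_matrix().round(3),s["q"])
a=cams.snapshot("side")[170:370,200:440,::-1]
cv2.imwrite("pics/s4.png",cv2.convertScaleAbs(cv2.resize(a,None,fx=3,fy=3,interpolation=cv2.INTER_CUBIC),alpha=1.4))
E
```

```text
[0.46294194 0.10830642 0.15003549] [-0.173   0.0028] [[-0.98  -0.198 -0.   ]
 [-0.198  0.98   0.   ]
 [ 0.     0.    -1.   ]] [-5.83196845e-03  4.59061422e-01  1.88172685e+00  2.07918470e-05
  8.00884788e-01 -1.77555388e+00]
```

View pics/s4.png

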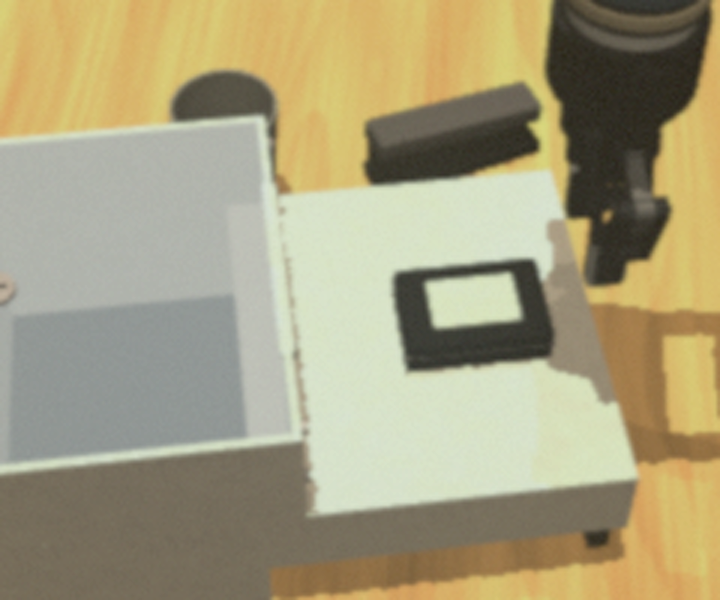

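Request:
move_arm(targets=[{"dx":0,"dy":0,"dz":-0.7,"rx":0,"ry":0,"rz":0},{"dx":0,"dy":0,"dz":-0.7,"rx":0,"ry":0,"rz":0},{"dx":0,"dy":0,"dz":-0.65,"rx":0,"ry":0,"rz":0},{"dx":0.314,"dy":0.064,"dz":0,"rx":0,"ry":0,"rz":0},{"dx":0.314,"dy":0.064,"dz":0,"rx":0,"ry":0,"rz":0},{"dx":0.314,"dy":0.064,"dz":0,"rx":0,"ry":0,"rz":0},{"dx":0.314,"dy":0.064,"dz":0,"rx":0,"ry":0,"rz":0},{"dx":0.314,"dy":0.064,"dz":0,"rx":0,"ry":0,"rz":0},{"dx":0.314,"dy":0.064,"dz":0,"rx":0,"ry":0,"rz":0},{"dx":0.314,"dy":0.064,"dz":0,"rx":0,"ry":0,"rz":0}], claw=50)

```text
t: 6.55
tcp_pos: [0.5183, 0.1196, 0.0989]
tool_rot: [-0.099, 0.995, -0.0, -0.0]
force: [-2.1, 0.4, 1.2]
finger_gap: 0.5
gripper_force: 0.9
```

```bash
python3 - <<'E'
from h import *
from station import sensors
import cv2
s=sensors.sense();print(s["tcp_pos"],B(s["tcp_pos"]),s["force"])
a=cams.snapshot("side")[170:370,200:440,::-1]
cv2.imwrite("pics/s5.png",cv2.convertScaleAbs(cv2.resize(a,None,fx=3,fy=3,interpolation=cv2.INTER_CUBIC),alpha=1.4))
E
```

```text
[0.5183382  0.11956928 0.09885612] [-0.1164  0.0028] [-2.14988792  0.42032046  1.2236881 ]
```

View pics/s5.png

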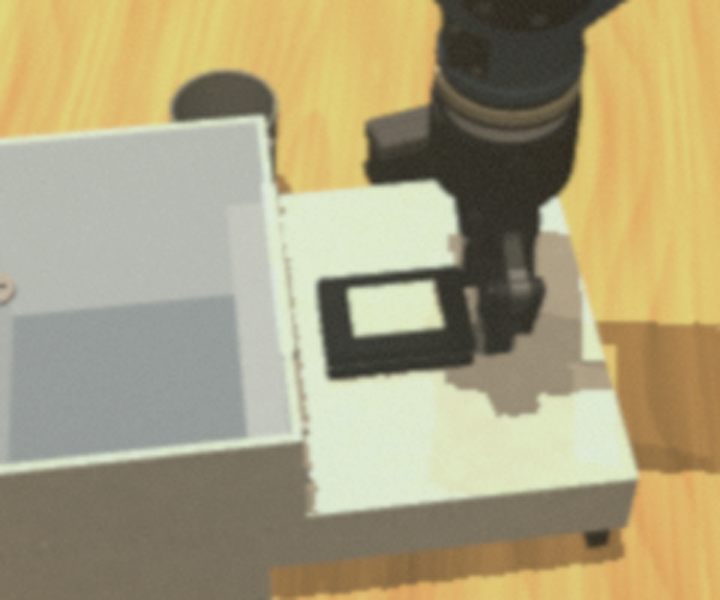

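The case is square and moving straight at the flap, with its front edge at crop (325,330). I keep pushing.

Request:
move_arm(targets=[{"dx":0.314,"dy":0.064,"dz":0,"rx":0,"ry":0,"rz":0},{"dx":0.314,"dy":0.064,"dz":0,"rx":0,"ry":0,"rz":0},{"dx":0.314,"dy":0.064,"dz":0,"rx":0,"ry":0,"rz":0},{"dx":0.314,"dy":0.064,"dz":0,"rx":0,"ry":0,"rz":0},{"dx":0.314,"dy":0.064,"dz":0,"rx":0,"ry":0,"rz":0},{"dx":0.314,"dy":0.064,"dz":0,"rx":0,"ry":0,"rz":0},{"dx":0.314,"dy":0.064,"dz":0,"rx":0,"ry":0,"rz":0},{"dx":0.314,"dy":0.064,"dz":0,"rx":0,"ry":0,"rz":0},{"dx":0.314,"dy":0.064,"dz":0,"rx":0,"ry":0,"rz":0},{"dx":0.314,"dy":0.064,"dz":0,"rx":0,"ry":0,"rz":0}], claw=50)

```text
t: 7.85
tcp_pos: [0.5969, 0.1356, 0.0988]
tool_rot: [-0.099, 0.995, 0.0, -0.0]
force: [-1.1, -0.8, 0.5]
finger_gap: 0.498
gripper_force: 0.7
```

```bash
python3 - <<'E'
from h import *
from station import sensors
import cv2
s=sensors.sense();print(s["tcp_pos"],B(s["tcp_pos"]),s["force"])
a=cams.snapshot("side")[190:370,170:410,::-1]
b=cams.snapshot("scene")[170:350,230:470,::-1]
f=lambda a:cv2.convertScaleAbs(cv2.resize(a,None,fx=1.65,fy=1.65,interpolation=cv2.INTER_CUBIC),alpha=1.4)
import numpy as np
cv2.imwrite("pics/s6.png",np.hstack([f(a),f(b)]))
E
```

```text
[0.59694997 0.13558705 0.09878982] [-0.0362  0.0029] [-1.09032022 -0.75652318  0.51098506]
```

View pics/s6.png

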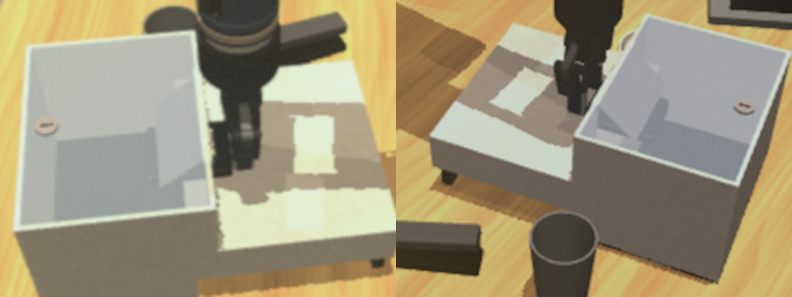

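The flap is open (side crop 180,130), and the case is going through without snagging. I push on slowly.

Request:
move_arm(targets=[{"dx":0.157,"dy":0.032,"dz":0,"rx":0,"ry":0,"rz":0},{"dx":0.157,"dy":0.032,"dz":0,"rx":0,"ry":0,"rz":0},{"dx":0.157,"dy":0.032,"dz":0,"rx":0,"ry":0,"rz":0},{"dx":0.157,"dy":0.032,"dz":0,"rx":0,"ry":0,"rz":0},{"dx":0,"dy":0,"dz":0,"rx":0,"ry":0,"rz":0},{"dx":0,"dy":0,"dz":0,"rx":0,"ry":0,"rz":0},{"dx":0,"dy":0,"dz":0,"rx":0,"ry":0,"rz":0},{"dx":0,"dy":0,"dz":0,"rx":0,"ry":0,"rz":0},{"dx":0,"dy":0,"dz":0,"rx":0,"ry":0,"rz":0},{"dx":0,"dy":0,"dz":0,"rx":0,"ry":0,"rz":0}], claw=50)

```text
t: 9.2
tcp_pos: [0.6121, 0.1387, 0.0988]
tool_rot: [-0.099, 0.995, 0.0, -0.0]
force: [-0.1, -0.7, -0.3]
finger_gap: 0.502
gripper_force: 0.0
```

```bash
python3 - <<'E'
from h import *
from station import sensors
import cv2
s=sensors.sense();print(s["tcp_pos"],B(s["tcp_pos"]),s["force"])
a=cams.snapshot("side")[190:370,170:410,::-1]
b=cams.snapshot("scene")[170:350,230:470,::-1]
f=lambda a:cv2.convertScaleAbs(cv2.resize(a,None,fx=1.65,fy=1.65,interpolation=cv2.INTER_CUBIC),alpha=1.4)
cv2.imwrite("pics/s7.png",np.hstack([f(a),f(b)]))
E
```

```text
[0.61210259 0.13867844 0.09879058] [-0.0207  0.0029] [-0.08132879 -0.7066008  -0.29563152]
```

View pics/s7.png

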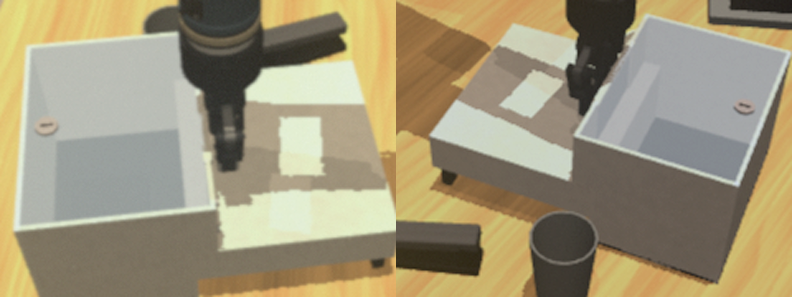

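The flap has fallen shut, the case is off the shelf and the fingers touch nothing. Next I draw back and up.

Request:
move_arm(targets=[{"dx":-0.8,"dy":-0.16,"dz":0,"rx":0,"ry":0,"rz":0},{"dx":-0.8,"dy":-0.16,"dz":0,"rx":0,"ry":0,"rz":0},{"dx":-0.8,"dy":-0.16,"dz":0.3,"rx":0,"ry":0,"rz":0},{"dx":-0.8,"dy":-0.16,"dz":0.8,"rx":0,"ry":0,"rz":0},{"dx":-0.8,"dy":-0.16,"dz":0.8,"rx":0,"ry":0,"rz":0},{"dx":-0.4,"dy":-0.1,"dz":0.8,"rx":0,"ry":0,"rz":0},{"dx":0,"dy":0,"dz":0.8,"rx":0,"ry":0,"rz":0},{"dx":0,"dy":0,"dz":0,"rx":0,"ry":0,"rz":0},{"dx":0,"dy":0,"dz":0,"rx":0,"ry":0,"rz":0},{"dx":0,"dy":0,"dz":0,"rx":0,"ry":0,"rz":0}], claw=50)

```text
t: 10.55
tcp_pos: [0.5016, 0.1162, 0.1853]
tool_rot: [-0.099, 0.995, 0.0, -0.001]
force: [-0.3, 0.1, -0.0]
finger_gap: 0.499
gripper_force: 0.0
```

```bash
python3 - <<'E'
from h import *
import cv2
from station import sensors
s=sensors.sense();print(B(s["tcp_pos"]),s["tcp_pos"][2],s["force"])
for n in("side","scene"):
    o=cv2.imread(f"pics/{n}0.png").astype(int);c=cams.snapshot(n)[:,:,::-1].astype(int)
    cv2.imwrite(f"pics/{n}_end.png",c)
    # compare only inside the box outline (top rim + floor), and at the shelf's old case place
    W3=lambda a,b,z:proj(n,np.append(W(a,b),z))
    poly=np.array([W3(a,b,.155) for a,b in((.005,-.11),(.168,-.11),(.168,.11),(.005,.11))])
    m=np.zeros(o.shape[:2],np.uint8);cv2.fillPoly(m,[poly.astype(int)],1)
    d=(abs(c-o).max(2)>25)&(m>0)
    k,l,st,ce=cv2.connectedComponentsWithStats(d.astype(np.uint8))
    print(n,poly.astype(int).tolist(),[(st[i].tolist(),int(c[l==i].mean()),int(o[l==i].mean())) for i in range(1,k) if st[i][4]>15])
    for nm,(a,b,z) in dict(standing_top=(.037,0,.088),floor_mid=(.08,0,.028),floor_near=(.04,0,.028)).items():print(nm,np.round(W3(a,b,z)))
    sh=np.array([W3(a,b,.09) for a,b in((-.02,-.1),(-.02,.1),(-.11,.1),(-.11,-.1))])
    m[:]=0;cv2.fillPoly(m,[sh.astype(int)],1);print("dark px on shelf",int(((c.max(2)<45)&(m>0)).sum()),"before",int(((o.max(2)<45)&(m>0)).sum()))
E
```

```text
[-0.1335  0.0028] 0.18534507158569496 [-0.25825493  0.13043881 -0.0073013 ]
side [[284, 213], [190, 221], [184, 329], [295, 317]] []
standing_top [273. 287.]
floor_mid [251. 310.]
floor_near [274. 308.]
dark px on shelf 0 before 409
scene [[341, 253], [432, 281], [464, 203], [382, 182]] []
standing_top [377. 246.]
floor_mid [395. 274.]
floor_near [376. 268.]
dark px on shelf 0 before 903[ WARN:0@0.422] global loadsave.cpp:1063 imwrite_ Unsupported depth image for selected encoder is fallbacked to CV_8U.
```

The flap is shut and the shelf is clear, but the box interior shows no change. I need to know where the case lies. All my picture views are used, so I check numerically.

```bash
python3 - <<'E'
from h import *
import cv2
for n in("side","scene"):
    o=cv2.imread(f"pics/{n}0.png").astype(int);c=cv2.imread(f"pics/{n}_end.png").astype(int)
    d=cv2.GaussianBlur(abs(c-o).max(2).astype(np.float32),(5,5),0)>8
    k,l,st,ce=cv2.connectedComponentsWithStats(d.astype(np.uint8))
    print(n,[(st[i].tolist(),int(c[l==i].mean()),int(o[l==i].mean())) for i in range(1,k) if st[i][4]>20])
    P=lambda a,b,z:np.round(proj(n,np.append(W(a,b),z))).astype(int).tolist()
    print("rim +y wall mid",P(.085,.115,.16),"sill y+-110",P(.025,-.11,.09),P(.025,.11,.09))
    for b in(-.1,-.05,0,.05):print(b,"floor x=.03,.08,.165",P(.03,b,.004),P(.08,b,.004),P(.165,b,.004))
g=c=cv2.imread("pics/side_end.png").max(2)
print(g[210:330:6,180:300:6])
E
```

```text
side [([252, 0, 383, 394, 53969], 78, 80), ([637, 129, 3, 15, 40], 83, 110), ([268, 209, 16, 3, 24], 136, 129), ([322, 209, 23, 11, 161], 66, 50), ([586, 227, 12, 8, 60], 85, 99), ([629, 249, 7, 8, 21], 38, 29), ([411, 334, 13, 16, 140], 117, 111), ([456, 386, 57, 52, 1922], 117, 110)]
rim +y wall mid [241, 324] sill y+-110 [276, 239] [285, 342]
-0.1 floor x=.03,.08,.165 [277, 272] [251, 275] [207, 279]
-0.05 floor x=.03,.08,.165 [278, 293] [252, 296] [206, 300]
0 floor x=.03,.08,.165 [280, 315] [253, 318] [206, 323]
0.05 floor x=.03,.08,.165 [282, 338] [254, 341] [205, 347]
scene [([81, 0, 66, 93, 2869], 35, 49), ([0, 0, 615, 480, 173932], 107, 110), ([0, 71, 66, 68, 1230], 32, 41), ([0, 95, 22, 35, 171], 26, 38), ([55, 107, 17, 21, 69], 15, 24), ([69, 130, 10, 6, 43], 48, 62), ([76, 155, 4, 13, 24], 26, 35), ([598, 233, 10, 12, 63], 101, 109), ([609, 233, 11, 12, 65], 99, 107), ([590, 247, 8, 11, 41], 100, 108), ([598, 253, 8, 8, 42], 102, 109), ([559, 255, 35, 28, 377], 102, 109), ([558, 260, 6, 7, 25], 103, 111), ([599, 272, 8, 7, 26], 96, 103), ([622, 275, 8, 8, 27], 97, 105), (
[... 1327 characters left out ...]
 107 134
  133 160]
 [152 121 119 120 111 106 106 106 106 105 106 107 106 106 106 106 106 134
  134 158]
 [150 120 120 119 109 105 105 105 106 106 107 106 106 106 106 106 105 135
  135 145]
 [152 119 119 119 109 106 106 105 105 106 107 106 105 106 106 107 107 134
  135 137]
 [150 120 120 119 106 105 106 105 106 105 106 106 105 105 106 106 106 132
  133 135]
 [151 120 119 119 107 106 105 105 104 104 104 105 105 106 107 105 105 129
  136 134]
 [156 119 117 119 106 105 105 104 104 104 106 105 106 104 104 105 107 125
  134 132]
 [155 119 118 119 107 106 105 104 104 105 106 106 113 128 146 151 150 145
  118  96]
 [155 118 121 126 131 146 153 149 138 108  94  82  81  84  81  84  81  82
   82  82]]
```

```bash
python3 - <<'E'
from h import *
from station import sensors
m=cams.camera_model("wrist");E=m["extrinsics"];R=E[:3,:3];c=-R.T@E[:3,3]
print(m["fx"],m["cx"],m["cy"],"cam pos",c,B(c),"axis",R[2],sensors.sense()["tcp_pos"])
for a,b,z in((.03,-.1,.01),(.03,.1,.01),(.16,.1,.01),(.16,-.1,.01)):print(np.round(proj("wrist",np.append(W(a,b),z))))
E
```

```text
390.7195969073927 319.64964535908166 242.7927323476032 cam pos [0.4368793  0.10386248 0.32805323] [-0.1994  0.0037] axis [ 0.25114809  0.05150497 -0.9665774 ] [0.50173629 0.1161659  0.18543088]
[209. 393.]
[423. 392.]
[414. 503.]
[219. 503.]
```

Request:
move_arm(targets=[{"dx":0,"dy":0,"dz":1,"rx":0,"ry":0,"rz":0},{"dx":0,"dy":0,"dz":1,"rx":0,"ry":0,"rz":0},{"dx":0,"dy":0,"dz":1,"rx":0,"ry":0,"rz":0},{"dx":0,"dy":0,"dz":1,"rx":0,"ry":0,"rz":0},{"dx":1,"dy":0.2,"dz":0,"rx":0,"ry":0,"rz":0},{"dx":1,"dy":0.2,"dz":0,"rx":0,"ry":0,"rz":0},{"dx":1,"dy":0.2,"dz":0,"rx":0,"ry":0,"rz":0},{"dx":1,"dy":0.2,"dz":0,"rx":0,"ry":0,"rz":0},{"dx":1,"dy":0.2,"dz":0,"rx":0,"ry":0,"rz":0},{"dx":0,"dy":0,"dz":0,"rx":0,"ry":0,"rz":0}], claw=50)

```text
t: 11.9
tcp_pos: [0.6282, 0.1412, 0.2851]
tool_rot: [-0.099, 0.995, -0.0, -0.0]
force: [1.0, -0.4, 0.0]
finger_gap: 0.496
gripper_force: 0.0
```

```bash
python3 - <<'E'
from h import *
import cv2
from station import sensors
print(B(sensors.sense()["tcp_pos"]))
im=cams.snapshot("wrist");cv2.imwrite("pics/w1.png",im[:,:,::-1])
g=cv2.GaussianBlur(im.max(2),(5,5),0)
for z in(.004,.028):
    xs=np.arange(-.03,.18,.01);ys=np.arange(.11,-.111,-.01)
    print("z",z,"rows y=.11..-.11, cols x=-.03...17")
    for b in ys:
        r=[]
        for a in xs:
            u,v=np.round(proj("wrist",np.append(W(a,b),z))).astype(int)
            r.append("%3d"%g[v,u] if 0<=v<480 and 0<=u<640 else " . ")
        print(*r)
E
```

```text
[-0.0045  0.0022]
z 0.004 rows y=.11..-.11, cols x=-.03...17
183 183 182 182 144  98  97 182 140 142 139 142 139 141 137  45  46  72  86  36  36
183 183 182 182 146  99  97 181 136 136 136 135 135 135 117  73  74  72  94 106  36
183 182 182 182 146  98 103 184 136 136 136 136 136  77  74  74  62  38  38  38  36
183 182 182 181 145  98 104 181 136 136 135 136 135  75  50  42  40  38  37  36  35
154 151 149 155 145  87  99 180 136 136 136 136 136  51  45  42  46  41  41  70 128
157 149 148 147 148  83  97 160 136 135 135 136 136 135 135 135 135 135 135 134 149
149 148 148 147 146  83  97 159 135 136 136 136 135 135 135 136 135 135 135 135 149
148 148 148 147 146  82  97 158 135 135 135 136 135 136 135 135 136 135 135 135 149
159 149 148 148 146  81  96 159 135 134 134 135 135 136 135 135 135 135 135 135 149
164 163 155 146 146  79  96 159 135 135 133 135 135 135 135 135 136 135 135 135 150
163 163 161 145 144  79  96 159 135 134 134 135 135 135 136 135 135 136 135 136 149
164 164 159 147 145  77  94 160 135 134 133 134 136 135 136 136 136 135 135 135 149
164 163 154 145 145  77  94 162
[... 2167 characters left out ...]
 134 133 134 134 135 149 150
163 164 161 159 109  77 144 153 135 136 135 135 134 134 134 134 134 135 135 149 149
160 163 163 161 110  77 159 156 136 136 135 134 135 133 133 133 133 134 134 148 148
162 161 162 159 110  77 158 157 136 135 136 135  60  64  69  66  62  63  82 141 148
162 161 161 160  96  78 160 157 136 135 135 136  79  69  62  65  63  57  50  43  35
162 162 159 159  97  96 158 157 136 135 135 135  91  78  80  79  62  62  58  50  44
161 162 159 176  97  95 156 158 136 136 136 135 135  93  68  80  81 109  97  51  44
183 183 183 183  96  95 150 156 136 136 136 135 135 135  46  54  78  60  58  54  48
183 183 182 181  97  95 152 160 147 148 148 147 147 147 146  51  52  56  58  56  51
```

The floor is clear from x = 0.05 to 0.16 m, so the case must be close to the sill, out of the camera's sight. I'll look from farther in, back at the sill.

Request:
move_arm(targets=[{"dx":0.86,"dy":0.175,"dz":0,"rx":0,"ry":0,"rz":0},{"dx":0.86,"dy":0.175,"dz":0,"rx":0,"ry":0,"rz":0},{"dx":0.86,"dy":0.175,"dz":0,"rx":0,"ry":0,"rz":0},{"dx":0.86,"dy":0.175,"dz":0,"rx":0,"ry":0,"rz":0},{"dx":0.86,"dy":0.175,"dz":0,"rx":0,"ry":0,"rz":0},{"dx":0.86,"dy":0.175,"dz":0,"rx":0,"ry":0,"rz":0},{"dx":0.86,"dy":0.175,"dz":0,"rx":0,"ry":0,"rz":0},{"dx":0.86,"dy":0.175,"dz":0,"rx":0,"ry":0,"rz":0},{"dx":0,"dy":0,"dz":0,"rx":0,"ry":0,"rz":0},{"dx":0,"dy":0,"dz":0,"rx":0,"ry":0,"rz":0}], claw=50)

```text
t: 13.2
tcp_pos: [0.7978, 0.176, 0.2858]
tool_rot: [-0.099, 0.995, -0.0, -0.001]
force: [-0.9, 0.2, 1.3]
finger_gap: 0.499
gripper_force: 0.0
```

```bash
python3 - <<'E'
from h import *
import cv2
from station import sensors
print(B(sensors.sense()["tcp_pos"]))
im=cams.snapshot("wrist");cv2.imwrite("pics/w2.png",im[:,:,::-1])
g=cv2.GaussianBlur(im.max(2),(3,3),0)
for z in(.004,):
    xs=np.arange(-.01,.10,.005);ys=np.arange(.11,-.111,-.01)
    for b in ys:
        r=[]
        for a in xs:
            u,v=np.round(proj("wrist",np.append(W(a,b),z))).astype(int)
            r.append("%3d"%g[v,u] if 0<=v<480 and 0<=u<640 else " . ")
        print(*r)
E
```

```text
[0.1687 0.0025]
160 161 161 154 141 142 142 139 139 135 137 138 136 137 139 136 137 139 135 138 139 135
161 161 162 154 142 143 142 134 131 132 132 131 132 132 133 132 132 132 132 132 133 133
161 162 163 147 142 142 142 135 132 131 132 132 132 133 133 132 133 133 133 133 132 133
162 162 163 147 142 143 142 139 132 131 132 132 132 132 133 132 132 133 133 133 132 133
162 163 163 155 143 142 142 134 132 132 132 132 132 133 132 132 133 132 133 133 133 133
163 164 164 156 142 142 143 135 132 132 132 132 133 132 133 132 133 133 133 132 133 133
163 163 163 147 142 142 142 134 132 132 132 132 133 132 132 133 132 133 133 133 133 132
162 163 163 147 142 143 143 135 132 132 132 132 132 133 133 133 132 133 132 133 133 133
163 164 164 146 143 142 142 135 132 133 133 132 132 133 132 133 132 132 132 133 132 132
162 164 163 147 143 142 143 135 132 132 133 132 132 132 132 135 135 134 135 134 134 134
163 163 163 147 143 142 143 134 132 132 133 132 132 133 132 135 135 135 135 134 134 134
163 163 163 147 142 142 142 135 132 132 132 132 132 132 132 135 135 135 134 135 134 135
163 163 163 149 143 143 143 
[... 239 characters left out ...]
 162 162 149 142 143 142 136 132 132 133 132 132 133 132 132 133 132 133 132 133 133
162 162 162 149 142 142 142 135 131 132 132 132 132 133 133 133 133 133 133 133 133 133
161 161 162 148 142 142 142 135 131 132 132 132 132 132 132 132 132 133 133 132 133 133
161 161 161 148 142 142 142 135 132 132 132 132 132 132 132 132 132 133 132 133 133 132
160 161 161 148 142 142 142 136 131 131 132 132 132 132 132 132 132 132 132 133 132 133
161 161 161 148 142 142 142 135 132 132 131 132 132 132 132 132 133 132 133 133 132 132
161 161 161 148 141 142 142 135 131 131 131 132 131 132 132 132 132 132 133 132 133 133
161 161 161 147 141 142 141 139 139 136 139 140 137 138 141 138 139 136 139 141 137 139
```

```bash
python3 - <<'E'
from h import *
import cv2
from station import sensors
s=sensors.sense();print(list(s))
im=cv2.imread("pics/w2.png");
def cc(m,c):
    k,l,st,ce=cv2.connectedComponentsWithStats(m.astype(np.uint8))
    return [(st[i].tolist(),c[l==i].mean(0).astype(int).tolist()) for i in range(1,k) if st[i][4]>40]
print("w2 dark",cc(im.max(2)<70,im))
P=lambda n,a,b,z:np.round(proj(n,np.append(W(a,b),z))).astype(int).tolist()
print("w2 box top",[P("wrist",a,b,.16) for a,b in((0,-.115),(.17,-.115),(.17,.115),(0,.115))],"sill",P("wrist",.025,0,.09),"shelf -.05",P("wrist",-.05,0,.09))
for n in("side","scene"):
    c=cams.snapshot(n)[:,:,::-1].copy();cv2.imwrite(f"pics/{n}_e2.png",c);o=cv2.imread(f"pics/{n}0.png")
    print(n,"shelf",P(n,-.18,-.115,.09),P(n,-.18,.115,.09),"dark new",cc((c.max(2)<45)&(o.max(2)>70),c))
E
```

```text
['t', 'q', 'qd', 'tau', 'tcp_pos', 'tool_rot', 'force', 'ft_torque', 'gripper_force', 'finger_gap']
w2 dark [([21, 0, 85, 76, 5136], [37, 42, 45]), ([78, 0, 57, 86, 1871], [34, 39, 42]), ([0, 290, 640, 190, 66934], [18, 22, 24])]
w2 box top [[121, -38], [153, 238], [477, 237], [506, -39]] sill [315, 37] shelf -.05 [314, -75]
side shelf [384, 227] [413, 330] dark new [([34, 0, 232, 94, 8624], [28, 29, 27]), ([543, 0, 97, 152, 4232], [28, 28, 26]), ([119, 39, 151, 65, 3120], [33, 35, 34]), ([107, 94, 69, 131, 4286], [24, 28, 30])]
scene shelf [249, 252] [300, 184] dark new [([199, 4, 9, 18, 68], [18, 19, 18]), ([455, 107, 44, 65, 903], [13, 15, 16]), ([456, 178, 12, 5, 55], [18, 21, 23])]
```

```bash
python3 - <<'E'
from h import *
import cv2
P=lambda n,a,b,z:np.array(proj(n,np.append(W(a,b),z)))
s6=cv2.imread("pics/s6.png").max(2);s7=cv2.imread("pics/s7.png").max(2)
for b in(-.06,-.04,-.02,0,.02,.04,.06):
    r=[]
    for a in np.arange(.02,.09,.005):
        u,v=(P("side",a,b,.114)-[170,190])*1.65;u,v=int(u),int(v)
        r.append((int(s6[v,u]),int(s7[v,u])))
    print(b,r)
# patch in w2 (wrist image, box interior), smoothed 8 px grid
g=cv2.GaussianBlur(cv2.imread("pics/w2.png").astype(np.float32).mean(2),(7,7),0)
print(np.round(g[30:290:10,150:490:12]).astype(int))
E
```

```text
-0.06 [(183, 202), (185, 196), (185, 189), (186, 189), (185, 188), (188, 190), (186, 189), (189, 188), (190, 190), (190, 190), (189, 189), (190, 189), (189, 189), (188, 189)]
-0.04 [(183, 202), (183, 197), (183, 190), (185, 190), (185, 189), (183, 188), (188, 190), (189, 188), (190, 189), (189, 190), (188, 188), (189, 188), (189, 189), (188, 189)]
-0.02 [(183, 202), (185, 185), (183, 175), (185, 175), (185, 174), (183, 178), (164, 172), (160, 176), (171, 174), (178, 178), (172, 171), (178, 175), (172, 171), (176, 176)]
0 [(183, 202), (183, 176), (185, 160), (183, 160), (183, 160), (182, 160), (162, 160), (160, 161), (157, 161), (161, 160), (161, 160), (160, 160), (158, 160), (158, 160)]
0.02 [(183, 202), (183, 185), (183, 161), (183, 160), (185, 160), (182, 161), (162, 158), (158, 160), (160, 161), (158, 160), (160, 160), (160, 160), (161, 160), (160, 160)]
0.04 [(160, 202), (167, 179), (178, 161), (183, 158), (182, 158), (183, 160), (164, 158), (157, 160), (158, 158), (160, 158), (158, 158), (160, 158), (158, 160), (158, 160)]
0.06 [(203, 202), (182, 183), (160, 161), (158, 160), (1
[... 2564 characters left out ...]
147 147 147 147 147 147 147 147 147 147 147 147
  147 146 146 147 147 147 147 147 145 172 140]
 [145 178 179 179 179 179 166 167 167 166 166 161 161 161 160 160 160 160
  160 171 177 177 177 177 177 177 177 172 144]
 [141 143 145 147 147 143 145 147 145 145 145 143 143 143 142 142 142 142
  139 140 141 142 143 146 149 145 144 145 145]
 [148 148 142 142 144 144 146 147 147 145 144 145 143 144 144 143 144 145
  144 143 143 144 143 142 141 142 144 146 144]
 [144 146 148 149 150 147 142 141 143 143 144 146 147 145 143 143 142 142
  141 141 142 143 141 139 141 143 138 141 144]
 [144 143 140 145 148 150 150 150 150 148 145 145 145 143 143 142 144 143
  140 139 136 135 137 139 142 143 141 139 136]]
```

The whole box floor looks empty, which conflicts with the case having pushed the flap open and left the fingers. The one clue is a faint warmer rectangle on the floor. I'll shift the arm to see whether it is light between the fingers or the case itself.

Request:
move_arm(targets=[{"dx":0,"dy":0,"dz":0.6,"rx":0,"ry":0,"rz":0},{"dx":-0.4,"dy":-0.8,"dz":0,"rx":0,"ry":0,"rz":0},{"dx":-0.4,"dy":-0.8,"dz":0,"rx":0,"ry":0,"rz":0},{"dx":0,"dy":0,"dz":0,"rx":0,"ry":0,"rz":0},{"dx":0,"dy":0,"dz":0,"rx":0,"ry":0,"rz":0},{"dx":0,"dy":0,"dz":0,"rx":0,"ry":0,"rz":0},{"dx":0,"dy":0,"dz":0,"rx":0,"ry":0,"rz":0},{"dx":0,"dy":0,"dz":0,"rx":0,"ry":0,"rz":0},{"dx":0,"dy":0,"dz":0,"rx":0,"ry":0,"rz":0},{"dx":0,"dy":0,"dz":0,"rx":0,"ry":0,"rz":0}], claw=50)

```text
t: 14.6
tcp_pos: [0.7791, 0.1362, 0.3012]
tool_rot: [-0.099, 0.995, -0.0, -0.0]
force: [0.4, 0.3, -0.3]
finger_gap: 0.502
gripper_force: 0.0
```

```bash
python3 - <<'E'
from h import *
import cv2
im=cams.snapshot("wrist");cv2.imwrite("pics/w3.png",im[:,:,::-1])
f=cv2.GaussianBlur(im.astype(np.float32),(5,5),0)
g=10*(f[:,:,0]-f[:,:,2])
print("10*(R-B); rows y=.11..-.11, cols x=.02...17 at floor")
for nm,h in(("R-B",g),("max",f.max(2))):
  for b in np.arange(.11,-.111,-.01):
    r=[]
    for a in np.arange(.02,.175,.01):
        u,v=np.round(proj("wrist",np.append(W(a,b),.004))).astype(int)
        r.append("%4d"%h[v,u] if 0<=v<480 and 0<=u<640 else "  . ")
    print(*r)
  print()
E
```

```text
10*(R-B); rows y=.11..-.11, cols x=.02...17 at floor
 -19  -39  -40  -46  -50  -57  -41  -44  -43  -52  -40  -41  -45  -49  -39  -14
 -16  -70  -65  -69  -73  -74  -70  -75  -69  -66  -70  -69  -69  -68  -63  -13
 -19  -67  -68  -72  -73  -73  -75  -76  -70  -71  -67  -74  -65  -68  -64  -21
 -18  -69  -69  -69  -75  -73  -75  -70  -70  -68  -71  -68  -71  -65  -66  -15
 -20  -67  -70  -69  -78  -73  -74  -78  -76  -76  -71  -70  -67  -66  -59  -18
 -19  -67  -70  -71  -73  -71  -75  -73  -77  -75  -75  -70  -70  -65  -63  -18
 -20  -67  -69  -69  -72  -70  -76  -74  -73  -71  -70  -67  -69  -65  -57  -20
 -18  -67  -70  -67  -74  -75  -72  -77  -73  -72  -73  -71  -67  -64  -66  -13
 -20  -69  -72  -70  -74  -70  -74  -73  -75  -74  -71  -71  -69  -66  -61  -18
 -18  -66  -71  -69  -69  -65  -65  -65  -70  -71  -72  -69  -58  -65  -63  -19
 -20  -66  -69  -70  -72  -70  -65  -62  -65  -70  -68  -68  -63  -64  -64  -20
 -15  -68  -66  -70  -69  -69  -66  -66  -65  -66  -73  -70  -66  -71  -62  -17
 -18  -67  -70  -70  -65  -71  -70  -64  -65  -70  -71  -70  -66  -70  -61  -18
 -21  -
[... 1933 characters left out ...]
  136  136  137  137  136  136  136  136  136  136  136  145
 146  135  136  136  135  136  136  136  136  136  136  136  135  136  136  146
 146  135  136  136  135  136  136  135  136  136  137  136  136  136  136  145
 146  136  136  136  136  136  136  136  136  136  136  136  136  136  136  145
 146  135  136  136  136  136  136  136  136  136  136  136  136  136  136  145
 146  135  136  135  136  136  136  136  136  136  136  136  137  136  136  145
 146  136  136  135  135  136  135  136  136  136  136  136  136  136  136  145
 146  135  135  136  135  136  136  136  135  136  136  136  136  136  136  145
 146  143  141  143  142  143  142  143  141  143  140  143  144  142  143  146
```

The rectangle stays fixed to the box at x ≈ 0.06–0.14, y ≈ -0.03–0.025, which is the case's footprint, centred near (0.10, 0). I'll check that it wasn't there before the drop.

```bash
python3 - <<'E'
from h import *
import cv2
P=lambda n,a,b,z:proj(n,np.append(W(a,b),z))
fs={"start":cv2.imread("pics/side0.png"),"after":cv2.imread("pics/side_end.png"),"now":np.mean([cams.snapshot("side")[:,:,::-1].astype(float) for _ in range(3)],0)}
def reg(x0,x1,y0,y1,z):
    m=np.zeros((480,640),np.uint8);cv2.fillPoly(m,[np.array([P("side",a,b,z) for a,b in((x0,y0),(x1,y0),(x1,y1),(x0,y1))]).astype(int)],1);return m>0
for k,f in fs.items():
    print(k,[(n,f[reg(*r)].mean(0).round(2).tolist()) for n,r in dict(case=(.07,.13,-.025,-.003,.02),left=(.07,.13,-.065,-.043,.02),inner=(.148,.16,-.025,-.003,.02),outer=(.035,.055,-.025,-.003,.02)).items()])
E
```

```text
start [('case', [101.91, 103.38, 99.11]), ('left', [102.24, 103.68, 99.48]), ('inner', [101.54, 103.33, 99.34]), ('outer', [102.35, 103.9, 99.48])]
after [('case', [103.46, 104.91, 100.66]), ('left', [104.37, 105.82, 101.49]), ('inner', [103.66, 105.3, 101.22]), ('outer', [104.49, 106.1, 101.73])]
now [('case', [100.36, 101.81, 97.72]), ('left', [101.33, 102.74, 98.61]), ('inner', [100.65, 102.31, 98.44]), ('outer', [101.3, 102.87, 98.51])]
```

The patch appeared only after the drop. It matches the case's footprint, the flap hangs shut, the shelf is empty, and the arm is clear of everything. I'm handing in.

```bash
python3 -c "
from station import order
print(order.sign_off())"
```

```text
the job is handed in; nothing more can be done
None
```

The job is handed in, but `sign_off` returned no verdict: I pushed the key case through the flap, the flap is shut and the arm is clear; the case shows only as a faint patch of its size on the box floor near x = 0.10 m, so its resting place is inferred.

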